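Release a ratchet clamp and unload the terminal row

ROBOT

A 7-joint arm with a two-finger parallel gripper is mounted at the origin on a cart in front of the work surface, level with it; the furniture and walls round the work are solid. World frame = base frame: x ahead of the robot, y to its left, z up, the work surface at z = 0. Lengths are in m, angles in rad, forces in N, time in s.
With the tool pointing down it reaches from about 0.425 to 0.925 m from the base axis. Payload 6.8 kg.
Tool frame: the origin (TCP) lies midway between the tips of the shut fingers; the grasp point (between the pads) lies 19 mm behind it; z points along the fingers, y is the line along which they close (so a half turn about z gives the same grasp; the last joint's range is limited). The gripper opens to 85 mm and grips with 20 to 120 N. Pads are 22 mm wide; open, the fingers measure 114 mm over their backs; the gripper's body (76 mm by 85 mm) begins 54 mm behind the grasp point. The pads swing forward as they close: fully open they stand 13 mm farther back than shut.
Start: joints at [-1.333, 0.477, 0.022, 1.555, -0.011, 1.109, -0.083], TCP at [0.229, 0.635, 0.231] pointing down, gripper open.
Joint ranges: [-2.96, 2.96], [-0.34, 2.1], [-1.41, 1.46], [0.24, 2.44], [-1.37, 4.51], [0.17, 1.92], [-2.96, 2.96]. Speed limits (rad/s): [2.39, 2.39, 3.14, 3.14, 3.14, 3.14, 3.14].

INTERFACE

Orientations are given as a rotation vector (axis times angle).
In Python, from bench import r gives the robot as it stands.
- The arm moves only by the tool servo_tool, never from a script. Its arguments are lists of equal length, an entry for each row: "turn": the turn, a rotation vector about the world's x, y, z in units of 5 degrees (1.0 is 5 degrees), a list of three; "slide": the shift along the world's x, y, z in units of 30 mm (1.0 is 30 mm), a list of three; "hand": the opening, from 0 (shut) to 1 (fully open). In form: {"turn": [[rx, ry, rz], ...], "slide": [[dx, dy, dz], ...], "hand": [hand, ...]}. A call has 1 to 8 rows; each row is the pose to reach, as a shift and turn from the pose commanded when the call began; what a row does not reach only later rows make up. A row lasts 1/8 s, in which the tool goes at most 62.5 mm and 10.7 degrees, less where a joint would pass 70% of its speed; a pose out of reach is approached as far as the arm can. A call with a gripper value outside its range is refused whole. The fingers move at their own pace and stop on an object; "squeeze" is the grip in N (left out, the last holds). Time passes only in rows, so rows that repeat a pose let the fingers close. It gives the time, the measured TCP pose, the force, the opening and the grip force at its end, in the units of the state.
- r.get_obs(): the state, without advancing time (a new reading comes with each control period).
- r.grab_frame(name): name is "scene" or "top"; returns (picture, depth): 480x640x3 uint8, red, green, blue; 480x640 float32, m along the optical axis (not along the pixel's ray), 0 where there is no reading.
- r.get_calibration(name): a dict with "fovy" (degrees; the focal length in pixels is half the picture's height over the tangent of half this angle, whatever the lens; pixels are square), "cx", "cy" (the principal point, pixels), "R" (3x3) and "t" (3): a world point X has camera coordinates R X + t. Camera axes: x right, y down, z forward; pixel columns grow to the right and rows downward; lengths in m; the calibration is good to about 2 mm. A picture is of the moment at which its call begins. get_calibration takes no time and is no camera call.
- r.hand_in(): hands the job in; it is judged then, once.
The state is a dict: "clock": time; "joints": joint angles; "qvel": joint speeds; "tau": joint torques, N m; "tcp_pos": TCP position; "orientation": TCP orientation; "contact_force": force on the tool from outside, world axes, zero at the start; "moment": the same for the moment, N m; "grip_width": finger opening in m; "gripper_force": force on a finger pad.
Only numpy, scipy, OpenCV 4.12 (cv2) and the standard library are available. Lean on these libraries where they do the work, as an engineer would, in place of code of your own. Each camera call takes 0.05 s, during which the arm holds its last target. There are 200 camera calls.

TASK

The row of blue and grey terminals is held in the wiring fixture by a clamp jaw on a ratchet wheel. Flip the pawl by its red knob all the way over so that it stays off the wheel, turn the wheel backwards (counter-clockwise) by its black bar handle until the jaw is fully open, then lift the terminal row out and set it down flat inside the grey tray without dropping it. Leave the pawl down on the wheel again with the jaw still fully open, and do not disturb the push buttons and the screwdriver lying about.

Things in the scene. Friction and masses are not known exactly. Their poses are not given: they have to be found in the camera images.
- fixture: Wiring fixture, fixed. Aluminium base plate 190 x 365 x 12 mm (own x -100..90, y -175..190 mm), nest for the terminals on its left (+y) half, blue sloped console on its right. Origin on the base's underside, x away from the robot, y left, z up. The console plate spans y -170..-20 mm and rises at 35 degrees, from x -83, z 38 mm in front to x 75, z 149 mm at the back.
- wheel_grip (a point): Grip point of the black bar handle (66 long, 14 thick, 34 mm tall) on the ratchet wheel, on the wheel's axis; bar top 12 mm above it, foot 22 mm below, on a 36 mm round hub. The steel wheel (92 mm over its teeth) lies on the console; its axis leans 35 degrees from vertical towards the robot. Axes: x along the bar, y across it, z out of the console; they turn with the wheel.
- ratchet_wheel (a joint): Wheel angle, rad, 0 to 1.15 (stop); starts at 0.02 to 0.12. Grows as the wheel turns backwards: counter-clockwise seen from outside, right-handed about z of wheel_grip; this opens the jaw. With the pawl down a tooth is caught by 0.35 and it turns back no further. Stiff (0.12 N m), stays where left. At 0.57 the bar points straight up the slope. Fully open: above 1.0.
- pawl_knob (a point): Grip point on the axis of the pawl's red knob, a round post 14 mm across and 36 mm long, square to the console. Its top is 12 mm above this point, the brass pawl that carries it 24 mm below. z out of the console along the knob; x and y turn with the pawl (at joint 0: x up the slope, y level to the left).
- pawl_pivot (a point): Point on the pawl's pivot axis, level with pawl_knob over the console; the knob circles round it at 52 mm. z out of the console along the pivot axis; x and y turn with the pawl (at joint 0: x up the slope, y level to the left).
- pawl (a joint): Pawl angle, rad, 0 to 1.2; grows as the knob swings left (right-handed about z of pawl_pivot). At 0 the knob is 30 degrees right of straight up the slope. 0 to 0.2: the nose rests on the teeth and stops backward turning (down: below 0.28). Moves easily, no spring: its weight drops it on the wheel; it balances near 0.6 and past 0.7 falls over to its stop at 1.2 and stays (flipped over: above 0.9).
- jaw (a joint): Opening of the steel clamp jaw, m, 0 = closed. It slides to the right (-y of the fixture), 20 mm per radian of the wheel. Its 8 mm lip hooks over the right end of the terminal row's rail, so the row cannot be lifted out until the jaw opens.
- terminals: Row of blue and grey terminals on a short rail, loose, 0.1 to 0.2 kg, 140 mm long (own y), 39 mm tall. Origin: centre of its underside, z up. The terminals, 50 mm wide (own x), span z 6..38, y -60..60 mm; the rail below is 36 mm wide. It lies along the fixture's y on a 34 mm wide pedestal, its underside 14 mm above the base plate. Grip it across its width near the middle; it has free sides.
- tray_in (a point): Centre of the inner floor of the fixed grey open tray: 190 mm (x) by 130 mm (y) outside, 22 mm tall, walls and floor 4 mm thick. The terminal row fits only with its long side along the tray's long side (x).
- button_red: Bystander: push button head with a red cap, 30 mm across, 48 mm tall, standing loose on the base plate behind the terminals. Origin at the centre of its underside.
- button_green: Bystander: the same with a green cap, standing loose beside it. Origin at the centre of its underside.
- screwdriver_green: Bystander: green screwdriver, 177 mm long, lying loose on the worktop between the ferrule case and the fixture. Origin at the middle of its length, underside.

How it is judged:
By the outcome, as a careful person would: the job done as asked, in the order asked, and still so for the second after the job is handed in, with the robot touching nothing.
It also fails if it takes over 72 s, if anything falls off the work surface, if the arm or the gripper's body presses on something with over 40 N, if the wrist force passes 120 N, or if a joint passes its speed limit or range.

## Working session

There is one attempt and no reset: what is moved stays moved. The work goes in short steps, Python scripts to look and compute and a tool call to move; the robot and the scene stay as the last step left them, time stands still between calls to the robot, and variables do not carry over. Pictures are saved under pics/ and viewed, at most 10 in all, crops included, and the job is handed in when it is done.

Besides the shell and the picture viewer there is one more tool, called after "Request:" in YAML: its name, and indented under it one key for each argument. servo_tool: Moves the arm, as the interface text tells. Its arguments: {"type":"object","properties":{"turn":{"type":"array"},"slide":{"type":"array"},"hand":{"type":"array"},"squeeze":{"type":"number"}},"required":["turn","slide","hand"]}

```bash
ls; mkdir -p pics
cat > h.py <<'E'
import numpy as np, cv2
from bench import r
def grab(n):
    p,d=r.grab_frame(n); c=r.get_calibration(n); np.savez(f'/tmp/{n}.npz',p=p,d=d); return p,d,c
def world(d,c,u=None,v=None):
    f=240/np.tan(np.radians(c['fovy'])/2)
    if u is None: u,v=np.meshgrid(np.arange(640),np.arange(480)); z=d
    else: u=np.array(u);v=np.array(v); z=d[v,u]
    X=np.stack([(u-c['cx'])/f*z,(v-c['cy'])/f*z,z],-1)
    return (X-np.array(c['t']))@np.array(c['R'])
E
python3 - <<'E'
from h import *
for n in('scene','top'):
    p,d,c=grab(n); cv2.imwrite(f'pics/{n}0.png',p[...,::-1]); print(n,c)
print(r.get_obs())
E
```

```text
pics
scene {'fovy': 49.456768696697544, 'cx': 314.4954920736514, 'cy': 226.46852105836075, 'R': array([[ 0.65309721, -0.75710086, -0.01619621],
       [-0.31006285, -0.24783431, -0.91784486],
       [ 0.69088715,  0.60446376, -0.39660875]]), 't': array([-0.26038049,  0.31340331,  0.57621046])}
top {'fovy': 45.395537497703394, 'cx': 312.7738515124056, 'cy': 236.62152277920438, 'R': array([[ 0.02141158, -0.99960348,  0.01828726],
       [-0.99381626, -0.02327386, -0.10857055],
       [ 0.10895311, -0.01584951, -0.99392053]]), 't': array([0.07643183, 0.51261551, 1.19390125])}
{'clock': 0.1, 'joints': array([-1.3330589 ,  0.47772939,  0.02234445,  1.55633102, -0.01149135,
        1.10932364, -0.08310883]), 'qvel': array([-9.60367099e-04, -1.86799309e-03, -2.00688984e-05, -8.65725791e-04,
        1.55397290e-04,  3.98550115e-04, -8.23878380e-04]), 'tau': array([ 3.72338196e-03, -5.97754276e+01,  1.61327966e+00, -2.81953400e+01,
        1.28179468e-02,  5.12413419e-03,  1.52136437e-08]), 'tcp_pos': array([0.22864795, 0.63452933, 0.23042408]), 'orientation': array([-5.40488545e-01, -3.09458898e+00,  2.60059471e-03]), 'contact_force': array([ 0.37281393, -0.0929591 , -0.04184433]), 'moment': array([ 0.01865472, -0.01562222,  0.02765531]), 'gripper_force': 0.0, 'grip_width': 0.08534271343339989}
```

View pics/scene0.png

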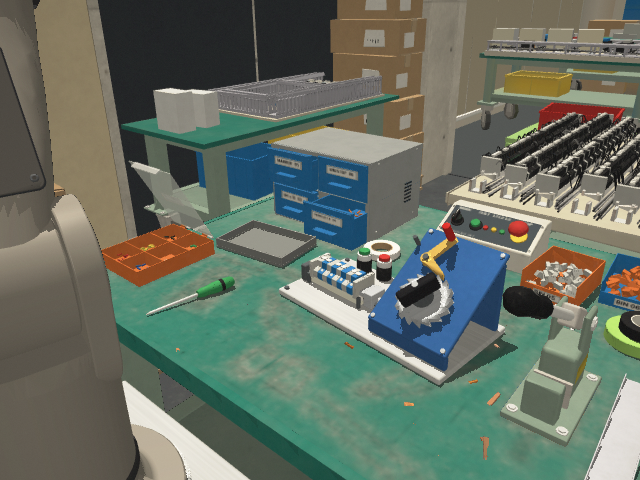

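View pics/top0.png

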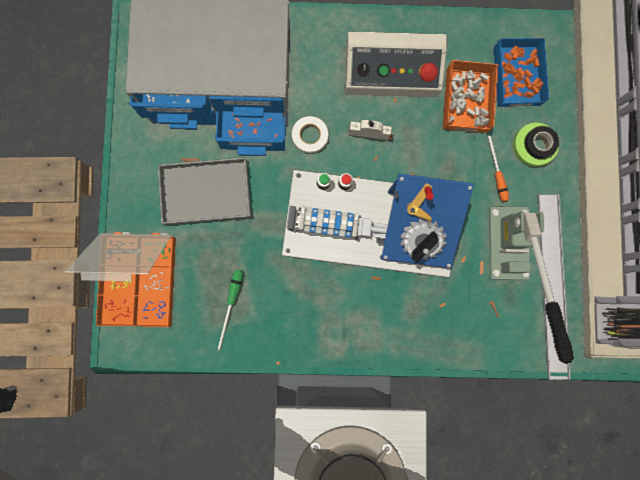

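The scene view shows the fixture (wheel near 425,300, red knob near 448,233). In the top view I see the tray at (205,190), terminals (325,222), knob (430,190), handle (427,245), buttons (324,181) and (346,181), and screwdriver (230,305).

Run:
```python
from h import *
c=r.get_calibration('top'); z=np.load('/tmp/top.npz'); p,d=z['p'].astype(int),z['d']
W=world(d,c); R,G,B=p[...,0],p[...,1],p[...,2]
V,U=np.mgrid[:480,:640]
box=lambda a,b,e,f:(U>a)&(U<b)&(V>e)&(V<f)&(d>0)
# console plane
m=box(385,475,170,275)&(B>R+50)&(B>G+30)
P=W[m]
for _ in range(4):
    ctr=P.mean(0); n=np.linalg.svd(P-ctr,full_matrices=0)[2][2]; n*=np.sign(n[2])
    P=W[m]; P=P[abs((P-ctr)@n)<.002]
ctr=P.mean(0); print('plane n',n,'tilt',np.degrees(np.arccos(n[2])),'yaw',np.degrees(np.arctan2(-n[1],-n[0])),len(P))
yaw=np.arctan2(-n[1],-n[0])
C=np.cos(yaw);S=np.sin(yaw);Rf=np.array([[C,-S,0],[S,C,0],[0,0,1]])
Q=P@Rf; print('console extents fixture-rot',np.percentile(Q,[.3,99.7],axis=0), 'off',ctr@n)
m=box(275,475,165,280)&(abs(W[...,2]-.012)<.004); Q=W[m]@Rf; print('base ext',np.percentile(Q,[.3,1,99,99.7],axis=0))
hull=cv2.minAreaRect((W[m][:,:2]*1000).astype(np.float32)); print('rect',hull)
m=box(415,445,175,210)&(R>G+60)&(R>B+60)&(G<90); P=W[m]; h=(P-ctr)@n; print('knob',len(P),P.mean(0),'h max',np.percentile(h,[5,50,95])); t=P[h>np.percentile(h,95)-.003]; print('top',len(t),t.mean(0))
m=box(400,450,220,270)&(R+G+B<150); P=W[m]; h=(P-ctr)@n; t=P[h>np.percentile(h,95)-.004];print('bar',len(t),t.mean(0),np.percentile(h,[5,50,95]));Q=(t-t.mean(0))@Rf;print(np.linalg.svd(t-t.mean(0),full_matrices=0)[2][0]@Rf)
m=box(155,255,155,228)&(W[...,2]>.017)&(W[...,2]<.027);print('tray',cv2.minAreaRect((W[m][:,:2]*1000).astype(np.float32)),W[m][:,2].mean())
m=box(285,365,200,245)&(W[...,2]>.055)&(W[...,2]<.075);print('term',m.sum(),cv2.minAreaRect((W[m][:,:2]*1000).astype(np.float32)),np.percentile(W[m][:,2],[5,50,95]))
for nm,b in(('g',(312,334,170,192)),('r',(335,357,170,192))):
    m=box(*b)&(W[...,2]>.045);print(nm,W[m].mean(0),m.sum())
m=box(215,250,265,352)&(W[...,2]>.006);print('sd',cv2.minAreaRect((W[m][:,:2]*1000).astype(np.float32)))
cv2.imwrite('pics/crop.png',cv2.resize(p[165:285,275:480].astype(np.uint8)[...,::-1],None,fx=3.9,fy=3.9,interpolation=cv2.INTER_CUBIC))
```

```text
plane n [-0.56992341  0.06132925  0.8194059 ] tilt 34.97463347372186 yaw -6.141943176248161 2758
console extents fixture-rot [[ 0.47090365 -0.15400995  0.03689787]
 [ 0.62926192 -0.00697523  0.14883916]] off -0.2391540668208162
base ext [[ 0.45220688 -0.15485115  0.00802828]
 [ 0.45299972 -0.14403895  0.00808556]
 [ 0.63919719  0.20266034  0.01554804]
 [ 0.64078379  0.20387089  0.01585077]]
rect ((546.33935546875, -34.433349609375), (367.6634216308594, 189.86917114257812), 83.78624725341797)
knob 79 [ 0.58320351 -0.12667901  0.17509955] h max [0.02174647 0.04664156 0.05409991]
top 28 [ 0.57572752 -0.12644188  0.18270858]
bar 120 [ 0.48060337 -0.13150902  0.12114387] [0.03243036 0.05213724 0.05825106]
[-0.71067468  0.50154558 -0.4933493 ]
tray ((606.8248291015625, 325.7816467285156), (131.29701232910156, 190.49301147460938), 6.604447841644287) 0.02079962174985492
term 855 ((540.8009033203125, 57.03374099731445), (120.82269287109375, 49.50035095214844), 83.6331558227539) [0.05804576 0.06254068 0.06656605]
g [0.62949138 0.06865059 0.05467468] 152
r [0.62999646 0.02231504 0.05485949] 151
sd ((354.83935546875, 263.4881591796875), (24.89227867126465, 170.2954864501953), 78.60986328125)
```

View pics/crop.png

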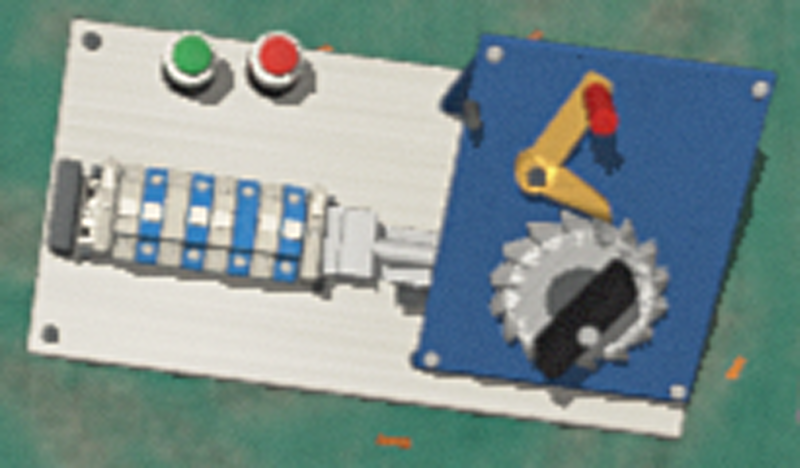

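The crop shows the knob at (602,115), pivot (537,178), wheel hub (580,295) and bar (585,320). The bar points up and to the right, so the wheel is near its starting angle.

```bash
cat >> h.py <<'E'
from scipy.spatial.transform import Rotation as Ro
yaw=np.radians(-6.25); fx=np.array([np.cos(yaw),np.sin(yaw),0]); fy=np.array([-np.sin(yaw),np.cos(yaw),0])
T=np.radians(35); n=-np.sin(T)*fx+np.cos(T)*np.array([0,0,1]); s=np.cos(T)*fx+np.sin(T)*np.array([0,0,1])
RC=np.stack([-s,fy,-n],1)   # tool along console normal, y level left
RD=np.stack([-fx,fy,[0,0,-1]],1)
def go(pos,Rt,obs=None):
    o=r.get_obs(); R0=Ro.from_rotvec(o['orientation'])
    t=(Ro.from_matrix(Rt)*R0.inv()).as_rotvec()/np.radians(5)
    print('turn',t.round(2),'slide',((np.array(pos)-o['tcp_pos'])/.03).round(2))
def rz(R,ang,ax=(0,0,1)): return Ro.from_rotvec(np.array(ax)*ang).as_matrix()@R
E
python3 - <<'E'
from h import *
c=r.get_calibration('top'); z=np.load('/tmp/top.npz'); p,d=z['p'].astype(int),z['d']
W=world(d,c); R,G,B=p[...,0],p[...,1],p[...,2]
O=np.array([.546339,-.034433,0])-fx*-.005-fy*.0075  # fixture origin from base rect centre
print('O',O)
O2=O+fx*-.083+np.array([0,0,.038]) # slope ref
co=lambda P:np.stack([(P-O2)@s,(P-O2)@fy,(P-O2)@n],-1)*1000
L=co(W); V,U=np.mgrid[:480,:640]
box=(U>385)&(U<475)&(V>170)&(V<275)&(d>0)
con=box&(B>R+50)&(B>G+30); print('console',np.percentile(L[con],[1,50,99],axis=0).round(1))
kn=box&(V<210)&(R>G+60)&(R>B+60)&(G<90); K=L[kn]; print('knob',np.percentile(K,[3,50,97],axis=0).round(1))
br=box&(V>220)&(R+G+B<150); K=L[br]; K=K[K[:,2]>52]; print('bar top',K.mean(0).round(1),np.percentile(K,[2,98],axis=0).round(1),cv2.minAreaRect(K[:,:2].astype(np.float32)))
st=box&(V>210)&(abs(R-B)<25)&(R>110)&(L[...,2]>4); K=L[st];print('wheel',np.percentile(K,[1,50,99],axis=0).round(1), cv2.minEnclosingCircle(K[(K[:,2]>8)&(K[:,2]<30)][:,:2].astype(np.float32)))
br=box&(R>B+60)&(G>B+40); K=L[br]; print('pawl',np.percentile(K,[2,50,98],axis=0).round(1)); print('pivot px',L[210:213,411:415].round(1)[1])
E
```

```text
O [ 0.55049278 -0.04243276  0.        ]
console [[   2.9 -170.3   -6.4]
 [ 123.1 -109.3   -1.6]
 [ 193.6  -24.7    3.1]]
knob [[174.1 -86.8  18.7]
 [182.5 -79.6  45. ]
 [185.2 -74.8  52.9]]
bar top [ 66.  -95.9  54.6] [[  39.8 -114.4   52.3]
 [  93.3  -77.9   57.3]] ((66.18995666503906, -95.55496215820312), (13.851988792419434, 63.79331588745117), 58.624942779541016)
wheel [[  33.3 -139.     4.9]
 [  78.4  -85.    14.2]
 [ 106.8  -54.9   56.6]] ((65.99488830566406, -96.98097229003906), 45.473876953125)
pawl [[   0.8 -205.7  -46.9]
 [ 138.   -73.1   14.2]
 [ 184.4  -54.    20.1]]
pivot px [[127.3 -59.9  17.1]
 [128.1 -61.6  18.1]
 [131.  -62.5  23.8]
 [128.5 -65.5  17.7]]
```

```bash
cat >> h.py <<'E'
O2=np.array([.55049,-.04243,0])+fx*-.083+np.array([0,0,.038])
def C(a,l,h): return O2+(a*s+l*fy+h*n)/1000
def where():
    o=r.get_obs();P=o['tcp_pos']-O2;print(o['clock'],'slh',(np.array([P@s,P@fy,P@n])*1000).round(1),'F',o['contact_force'].round(1))
E
python3 - <<'E'
from h import *
go(C(179,-118,100),RC); go(C(179,-118,29),RC); print(C(179,-118,29),s/.03,fy/.03)
E
```

```text
turn [-1.56 -6.84  2.63] slide [ 10.51 -26.5   -0.26]
turn [-1.56 -6.84  2.63] slide [ 11.86 -26.65  -2.2 ]
[ 0.58435889 -0.16484479  0.16442559] [27.14277605 -2.97261744 19.11921455] [ 3.62889583 33.13521127  0.        ]
```

Request:
servo_tool:
  turn:
    - [0,0,0]
    - [0,0,1]
    - [-0.5,-2,1.5]
    - [-1,-4,2]
    - [-1.56,-6.84,2.63]
    - [-1.56,-6.84,2.63]
    - [-1.56,-6.84,2.63]
    - [-1.56,-6.84,2.63]
  slide:
    - [0,0,1.5]
    - [1,-1.5,2.5]
    - [2.5,-3,3]
    - [4,-4.5,3]
    - [5,-6,3]
    - [6,-8,3]
    - [7,-10,3]
    - [8,-12,3]
  hand: [1,0.5,0,0,0,0,0,0]

```text
clock: 1.1
tcp_pos: [0.4628, 0.2855, 0.3209]
orientation: [0.136, 2.528, -0.041]
contact_force: [1.8, -0.1, 0.3]
grip_width: 0.0002
gripper_force: 0.0
```

Run:
```python
from h import *
where();print(r.get_obs()['joints'].round(2),r.get_obs()['tcp_pos'])
go(C(179,-118,100),RC)
```

```text
1.1 slh [129.6 316.5 254.6] F [ 1.8 -0.1  0.3]
[-1.23 -0.01  0.25  2.12  0.73  0.87  0.04] [0.46283565 0.28552624 0.32091861]
turn [-0.02 -0.   -0.02] slide [  2.7  -14.86  -3.28]
```

Request:
servo_tool:
  turn:
    - [0,0,0]
    - [0,0,0]
    - [0,0,0]
    - [0,0,0]
    - [0,0,0]
    - [0,0,0]
    - [0,0,0]
    - [0,0,0]
  slide:
    - [0.3,-2,0]
    - [0.6,-4,0]
    - [1,-6,-0.5]
    - [1.4,-8,-1]
    - [1.8,-10,-1.5]
    - [2.2,-12,-2]
    - [2.6,-14,-3]
    - [2.7,-14.86,-3.3]
  hand: [0,0,0,0,0,0,0,0]

```text
clock: 2.1
tcp_pos: [0.5391, -0.1488, 0.2322]
orientation: [0.141, 2.526, -0.046]
contact_force: [-1.0, -2.3, 2.5]
grip_width: -0.0001
gripper_force: 0.0
```

Run:
```python
from h import *
where();print(r.get_obs()['joints'].round(2),r.get_obs()['tcp_pos'])
go(C(179,-118,100),RC);go(C(179,-118,29),RC)
```

```text
2.1 slh [ 179.6 -106.9  111.3] F [-1.  -2.3  2.5]
[-1.33 -0.3   1.41  2.33  0.89  0.34  0.85] [ 0.53912471 -0.14876525  0.23222355]
turn [0.01 0.01 0.03] slide [ 0.16 -0.39 -0.32]
turn [0.01 0.01 0.03] slide [ 1.51 -0.54 -2.26]
```

Request:
servo_tool:
  turn:
    - [0,0,0]
    - [0,0,0]
    - [0,0,0]
    - [0,0,0]
    - [0,0,0]
    - [0,0,0]
  slide:
    - [0.16,-0.39,-0.32]
    - [0.4,-0.5,-0.6]
    - [0.8,-0.54,-1.2]
    - [1.2,-0.54,-1.8]
    - [1.5,-0.54,-2.25]
    - [1.5,-0.54,-2.25]
  hand: [0,0,0,0,0,0]

```text
clock: 2.85
tcp_pos: [0.5366, -0.1466, 0.2178]
orientation: [0.142, 2.519, -0.05]
contact_force: [-0.2, -0.3, -0.3]
grip_width: -0.0003
gripper_force: 0.0
```

Run:
```python
from h import *
where();print(r.get_obs()['joints'].round(2),r.get_obs()['tcp_pos'])
go(C(179,-118,29),RC);go(C(180,-70,29),RC);go(C(180,-55,29),RC)
p,d,c=grab('top'); cv2.imwrite('pics/a.png',p[...,::-1])
```

```text
2.85 slh [ 169.1 -105.   101. ] F [-0.2 -0.3 -0.3]
[-1.39 -0.34  1.45  2.36  1.09  0.35  0.66] [ 0.53663099 -0.1465898   0.21775923]
turn [0.05 0.1  0.05] slide [ 1.59 -0.61 -1.78]
turn [0.05 0.1  0.05] slide [ 1.79  0.98 -1.76]
turn [0.05 0.1  0.05] slide [ 1.85  1.48 -1.76]
```

View pics/a.png

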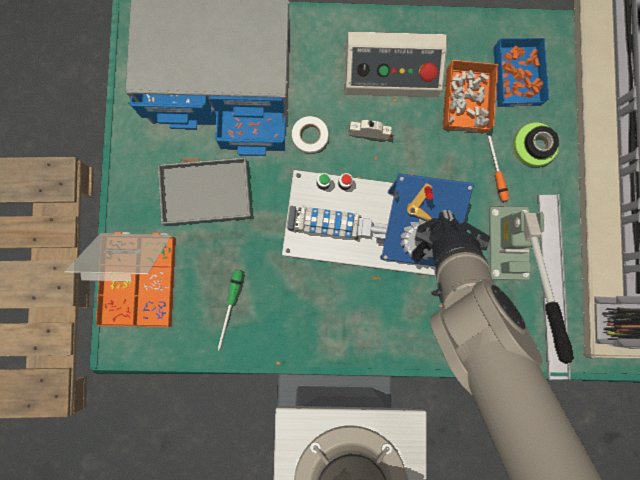

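The view shows the gripper over the console at (445,230) with the elbow thrown far out to the right: joints 2 and 3 are at their limits. I'll identify the kinematics so I can pick a better branch.

```bash
cat > kin.py <<'E'
import numpy as np, itertools
from scipy.spatial.transform import Rotation as Ro
D=[([-1.333059,.477729,.022344,1.556331,-.011491,1.109324,-.083109],[.228648,.634529,.230424],[-.540488,-3.094589,.0026]),
([-1.23,-.01,.25,2.12,.73,.87,.04],[.46283565,.28552624,.32091861],[.136,2.528,-.041]),
([-1.33,-.3,1.41,2.33,.89,.34,.85],[.53912471,-.14876525,.23222355],[.141,2.526,-.046])]
E
python3 - <<'E'
from kin import *
from bench import r
o=r.get_obs(); D.append((list(o['joints']),list(o['tcp_pos']),list(o['orientation'])))
open('kin.py','a').write('D.append(%r)\n'%(tuple(map(lambda x:[float(v) for v in x],D[-1])),))
from scipy.optimize import least_squares
res=[]
for sg in itertools.product([1,-1],repeat=7):
    def f(x,full=0):
        e=[]
        for q,p,w in D:
            q=np.array(q)*sg
            R=Ro.from_euler('ZYZYZYZ',[q[0]+x[0],q[1],q[2]+x[2],q[3],q[4]+x[3],q[5],q[6]+x[1]])
            e.append((R.inv()*Ro.from_rotvec(w)).as_rotvec())
        return np.ravel(e)
    best=min((least_squares(f,x0) for x0 in ([a,b,c,d] for a in(-2,0,2) for b in(0,1.6,3.1,-1.6) for c in (0,) for d in (0,3.1))),key=lambda z:z.cost)
    res.append((best.cost,sg,best.x.round(3)))
res.sort(key=lambda z:z[0]); [print(a) for a in res[:6]]
E
```

```text
Traceback (most recent call last):
  File "scipy/spatial/transform/_rotation.pyx", line 1413, in scipy.spatial.transform._rotation.Rotation.from_euler
ValueError: Expected axis specification to be a non-empty string of upto 3 characters, got ZYZYZYZ
```

```bash
cat > fit.py <<'E'
from kin import *
from scipy.optimize import least_squares
res=[]
def rot(q,sg,x):
    q=np.array(q)*sg+[x[0],0,0,0,0,0,x[1]]
    return Ro.from_euler('ZYZ',q[:3])*Ro.from_euler('YZY',q[3:6])*Ro.from_euler('Z',q[6])
for sg in itertools.product([1,-1],[1],[1,-1],[1],[1,-1],[1],[1,-1]):
    def f(x):
        return np.ravel([(rot(q,sg,x).inv()*Ro.from_rotvec(w)).as_rotvec() for q,p,w in D])
    best=min((least_squares(f,x0) for x0 in ([a,b] for a in(-2,0,2,3.1) for b in(0,1.6,3.1,-1.6))),key=lambda z:z.cost)
    res.append((best.cost,sg,best.x.round(3)))
res.sort(key=lambda z:z[0]); [print(a) for a in res[:4]]
c,sg,x=res[0]
A=[];b=[]
for q,p,w in D:
    q=np.array(q)*sg; E=Ro.from_euler
    R1=E('Z',q[0]+x[0]);R3=R1*E('YZ',[q[1],q[2]][::1]) if 0 else R1*E('Y',q[1])*E('Z',q[2])
    R5=R3*E('Y',q[3])*E('Z',q[4]);R7=R5*E('Y',q[5])*E('Z',q[6]+x[1])
    a=np.zeros((3,6)); a[2,0]=1; a[:,1]=R3.as_matrix()[:,2];a[:,2]=R3.as_matrix()[:,0];a[:,3]=R5.as_matrix()[:,2];a[:,4]=R5.as_matrix()[:,0];a[:,5]=R7.as_matrix()[:,2]
    A.append(a);b.append(p)
A=np.vstack(A);b=np.ravel(b);sol=np.linalg.lstsq(A,b,rcond=None);print(sol[0].round(4),sol[3],(A@sol[0]-b).round(4))
E
python3 fit.py
```

```text
(np.float64(4.206167424122187e-05), (-1, 1, -1, 1, -1, 1, -1), array([0.003, 1.571]))
(np.float64(0.02673349322770148), (1, 1, -1, 1, -1, 1, -1), array([-3.639,  1.568]))
(np.float64(0.08005794852793455), (1, 1, 1, 1, 1, 1, 1), array([ 5.993, -1.512]))
(np.float64(0.1192736677270146), (-1, 1, 1, 1, 1, 1, 1), array([-2.931, -1.508]))
[ 0.3899  0.5555 -0.0331  0.5312  0.0553  0.3867] [3.8466986  2.70283891 1.19995121 0.5706206  0.3374317  0.13498442] [-0.0613  0.0202 -0.0054  0.0072 -0.0017 -0.0017 -0.0042  0.0088  0.0026
 -0.0036  0.0021  0.0045]
```

```bash
cat > arm.py <<'E'
from kin import *
E=Ro.from_euler
Z=np.array
def Rs(q):
    R1=E('Z',-q[0]);R2=R1*E('Y',q[1]);R3=R2*E('Z',-q[2]);R4=R3*E('Y',q[3]);R5=R4*E('Z',-q[4]);R6=R5*E('Y',q[5]);R7=R6*E('Z',-q[6]+np.pi/2)
    return [R.as_matrix() for R in (R1,R2,R3,R4,R5,R6,R7)]
def rows(q):
    R1,R2,R3,R4,R5,R6,R7=Rs(q)
    return np.hstack([[[0],[0],[1]],R1[:,:2],R3,R5,R6[:,:2],R7[:,2:]])
NP=12
prior=np.array([.36,0,0, 0,0,.5, 0,0,.5, 0,0,.39])
def fit(lam=.01):
    A=np.vstack([rows(q) for q,_,_ in D]);b=np.ravel([p for _,p,_ in D])
    w=np.ones(NP)*lam; x=np.linalg.solve(A.T@A+np.diag(w**2),A.T@b+w**2*prior)
    return x,(A@x-b)
par,resid=fit()
def fk(q): return rows(q)@par, Rs(q)[6]
def jac(q):
    J=np.zeros((6,7));p0,R0=fk(q)
    for i in range(7):
        dq=np.array(q,float);dq[i]+=1e-5;p,R=fk(dq);J[:3,i]=(p-p0)/1e-5;J[3:,i]=Ro.from_matrix(R@R0.T).as_rotvec()/1e-5
    return J
LO=Z([-2.96,-.34,-1.41,.24,-1.37,.17,-2.96]);HI=Z([2.96,2.1,1.46,2.44,4.51,1.92,2.96])
E
python3 - <<'E'
from arm import *
np.set_printoptions(suppress=True,precision=3)
for l in(.003,.01,.03): x,e=fit(l);print(x,abs(e).max())
# simulate min-norm IK start -> pose2 -> pose3
q=Z(D[0][0])
for tgt in D[1:]:
    for k in range(60):
        p,R=fk(q);e=np.r_[Z(tgt[1])-p,Ro.from_matrix(Ro.from_rotvec(tgt[2]).as_matrix()@R.T).as_rotvec()]
        e*=min(1,.02/np.linalg.norm(e[:3]));J=jac(q);q=np.clip(q+J.T@np.linalg.solve(J@J.T+1e-4*np.eye(6),e),LO,HI)
    print(q,'obs',Z(tgt[0]))
E
```

```text
[ 0.282  0.008 -0.037  0.008 -0.02   0.537  0.007 -0.003  0.481  0.017
 -0.003  0.304] 0.00016193715569778888
[ 0.283  0.007 -0.036  0.007 -0.02   0.538  0.007 -0.003  0.481  0.017
 -0.003  0.306] 0.00018007189860769213
[ 0.285  0.006 -0.031 -0.001 -0.021  0.54   0.003 -0.005  0.483  0.012
 -0.005  0.316] 0.0006667240896220117
[-1.203 -0.012  0.222  2.123  0.735  0.863  0.039] obs [-1.23 -0.01  0.25  2.12  0.73  0.87  0.04]
[-1.312 -0.192  1.46   2.313  0.533  0.267  1.196] obs [-1.33 -0.3   1.41  2.33  0.89  0.34  0.85]
[-1.391 -0.198  1.46   2.347  0.694  0.225  1.035] obs [-1.394 -0.336  1.454  2.361  1.089  0.348  0.661]
```

```bash
cat >> arm.py <<'E'
def rzm(a):c,s=np.cos(a),np.sin(a);return np.array([[c,-s,0],[s,c,0],[0,0,1.]])
def rym(a):c,s=np.cos(a),np.sin(a);return np.array([[c,0,s],[0,1,0],[-s,0,c]])
def fkj(q,J=True):
    R1=rzm(-q[0]);R2=R1@rym(q[1]);R3=R2@rzm(-q[2]);R4=R3@rym(q[3]);R5=R4@rzm(-q[4]);R6=R5@rym(q[5]);R7=R6@rzm(-q[6]+np.pi/2)
    a=par; ps=np.array([0,0,a[0]])+R1[:,:2]@a[1:3]; pe=ps+R3@a[3:6]; pw=pe+R5@a[6:9]; p=pw+R6[:,:2]@a[9:11]+R7[:,2]*a[11]
    if not J: return p,R7
    ax=[-R1[:,2],R1[:,1],-R2[:,2],R3[:,1],-R4[:,2],R5[:,1],-R6[:,2]]; pt=[ps,ps,ps,pe,pe,pw,pw]
    pt[0]=np.zeros(3)
    Jm=np.zeros((6,7))
    for i in range(7): Jm[:3,i]=np.cross(ax[i],p-pt[i]);Jm[3:,i]=ax[i]
    return p,R7,Jm
def solve(q,pt,Rt,n=60,step=.03,ang=.1,traj=None):
    q=np.array(q,float)
    for k in range(n):
        p,R,J=fkj(q);e=np.r_[pt-p,Ro.from_matrix(Rt@R.T).as_rotvec()]
        a=np.linalg.norm(e[:3]);b=np.linalg.norm(e[3:])
        if a<.0005 and b<.002: break
        e*=min(1,step/max(a,1e-9),ang/max(b,1e-9))
        dq=J.T@np.linalg.solve(J@J.T+1e-4*np.eye(6),e)
        free=~(((q<=LO+.005)&(dq<0))|((q>=HI-.005)&(dq>0)))
        if not free.all(): Jf=J[:,free];dq=np.zeros(7);dq[free]=Jf.T@np.linalg.solve(Jf@Jf.T+1e-4*np.eye(6),e)
        q=np.clip(q+dq,LO,HI)
        if traj is not None: traj.append(q.copy())
    return q,a,b
E
python3 - <<'E'
from arm import *
from h import *
np.set_printoptions(suppress=True,precision=2)
print('check',fkj(D[0][0])[0],np.abs(fkj(D[0][0])[2]-jac(D[0][0])).max())
n0=n
def tilt(R,deg): return Ro.from_rotvec(R[:,1]*np.radians(deg)).as_matrix()@R
q0=[.2,.2,0,2.2,0,.6,-.1]
for nm,P,a in (('push',C(179,-118,29),0),('push2',C(180,-45,29),0)):
  for dt in (0,15,25,35):
    q,a_,b_=solve(q0,P,tilt(RC,dt),300); print(nm,dt,q,round(a_,4),round(b_,3))
for w in (.03,.57,1.12):
  Rw=Ro.from_rotvec(n0*(w-.57)).as_matrix()@RC
  for dt in (0,10,20,30,35):
    R=tilt(Rw,dt); P=C(66,-96,43)+R[:,2]*.019; q,a_,b_=solve(q0,P,R,300); print('wheel',w,dt,R[:,2],q,round(a_,4),round(b_,3))
E
```

```text
check [0.23 0.63 0.23] 0.01671960670410308
push 0 [ 0.74  0.32 -0.66  2.22  1.28  0.17  0.4 ] 0.0001 0.0
push 15 [ 0.5   0.33 -0.39  2.01  0.23  0.48  1.43] 0.0001 0.0
push 25 [ 0.46  0.39 -0.35  1.89  0.19  0.72  1.46] 0.0 0.0
push 35 [ 0.42  0.46 -0.34  1.76  0.18  0.94  1.47] 0.0 0.0
push2 0 [ 0.33  0.26 -0.39  2.26  1.43  0.17  0.07] 0.0001 0.0
push2 15 [ 0.33  0.31 -0.36  2.04  0.31  0.48  1.21] 0.0001 0.0
push2 25 [ 0.33  0.38 -0.36  1.91  0.23  0.72  1.3 ] 0.0 0.0
push2 35 [ 0.32  0.46 -0.36  1.78  0.19  0.94  1.34] 0.0 0.0
wheel 0.03 0 [ 0.57 -0.06 -0.82] [ 1.22  0.72 -1.31  2.44  1.96  0.67 -0.66] 0.0003 0.0
wheel 0.03 10 [ 0.45  0.04 -0.89] [ 0.89  0.39 -0.81  2.34  1.2   0.17 -0.02] 0.0003 0.0
wheel 0.03 20 [ 0.32  0.14 -0.94] [ 0.73  0.38 -0.53  2.2  -0.09  0.33  1.31] 0.0 0.0
wheel 0.03 30 [ 0.17  0.24 -0.96] [ 0.7   0.43 -0.47  2.09 -0.17  0.56  1.42] 0.0002 0.0
wheel 0.03 35 [ 0.1   0.29 -0.95] [ 0.68  0.46 -0.44  2.04 -0.18  0.67  1.44] 0.0004 0.0
wheel 0.57 0 [ 0.57 -0.06 -0.82] [ 1.22  0.71 -1.31  2.44  1.95  0.66 -0.12] 0.0004 0.001
wheel 0.57 10 [ 0.42 -0.05 -0.91] [ 0.56  0.32 -0.51  2.35  1.15  0.17  0.45] 0.0004 0.0
wheel 0.57 20 [ 0.26 -0.03 -0.97] [ 0.45  0.33 -0.37  2.22  0.33  0.37  1.28] 0.0001 0.0
wheel 0.57 30 [ 0.09 -0.01 -1.  ] [ 0.44  0.39 -0.37  2.11  0.24  0.6   1.37] 0.0 0.0
wheel 0.57 35 [ 0.  0. -1.] [ 0.43  0.42 -0.36  2.05  0.22  0.71  1.39] 0.0 0.0
wheel 1.12 0 [ 0.57 -0.06 -0.82] [ 1.22  0.73 -1.32  2.44  1.95  0.68  0.44] 0.0001 0.0
wheel 1.12 10 [ 0.43 -0.14 -0.89] [ 0.2   0.28 -0.18  2.43  1.66  0.17  0.4 ] 0.0004 0.0
wheel 1.12 20 [ 0.28 -0.21 -0.94] [ 0.17  0.31 -0.21  2.29  0.85  0.38  1.16] 0.0001 0.0
wheel 1.12 30 [ 0.12 -0.28 -0.95] [ 0.18  0.37 -0.27  2.19  0.71  0.62  1.28] 0.0 0.0
wheel 1.12 35 [ 0.04 -0.31 -0.95] [ 0.18  0.4  -0.28  2.14  0.67  0.73  1.3 ] 0.0 0.0
```

```bash
cat > search.py <<'E'
from arm import *
from h import *
np.set_printoptions(suppress=True,precision=2)
z=np.load('/tmp/scene.npz'); zt=np.load('/tmp/top.npz'); Wt=world(zt['d'],r.get_calibration('top'))
print('cabinet top',Wt[50,200],Wt[90,200],'panel',Wt[45,395],'board',Wt[220,515])
rng=np.random.default_rng(0)
tl=lambda R,deg: Ro.from_rotvec(R[:,1]*np.radians(deg)).as_matrix()@R
RT=tl(RC,25); goal=C(179,-118,100); q0=r.get_obs()['joints']
def pose(rad,az,zz,yw,ti):
    R=rzm(yw)@np.diag([-1,1,-1.])  # tool y = left rotated by yw
    R=Ro.from_rotvec(R[:,1]*-ti).as_matrix()@R
    return np.array([rad*np.cos(az),rad*np.sin(az),zz]),R
def run(ws):
    tr=[];q=q0
    for w in ws:
        q,a,b=solve(q,*pose(*w),40,traj=tr)
        if a>.02 or b>.05: return None
    q,a,b=solve(q,goal,RT,40,traj=tr)
    if a>.003 or b>.02: return None
    return q,np.array(tr)
best=(1e9,)
import time;t0=time.time();N=0
while time.time()-t0<240:
    N+=1
    if best[0]>1e8 or rng.random()<.5:
        k=rng.integers(1,5); ws=[[rng.uniform(.45,.85),rng.uniform(-.5,1.2),rng.uniform(.32,.6),0,rng.uniform(0,.6)] for _ in range(k)]
        for w in ws: w[3]=w[1]+rng.uniform(-1.2,1.2)
    else:
        ws=[list(np.array(w)+rng.normal(size=5)*[.06,.2,.06,.25,.1]) for w in best[1]]
        for w in ws: w[0]=np.clip(w[0],.45,.85);w[1]=np.clip(w[1],-.5,1.2);w[2]=np.clip(w[2],.32,.6);w[4]=np.clip(w[4],0,.6)
    o=run(ws)
    if o is None: continue
    q=o[0]; c=abs(q[2]+.2)+.5*abs(q[0]-.35)+.3*abs(q[4]-.2)+.1*len(ws)
    if c<best[0]: best=(c,ws,q); print(N,round(c,2),q,np.array(ws).tolist() if c<1 else '',flush=True)
import json;json.dump(best[1],open('ws.json','w'))
E
python3 search.py
```

```text
cabinet top [0.85 0.31 0.19] [0.77 0.31 0.19] panel [ 0.92 -0.08  0.08] board [ 0.54 -0.31  0.12]
2 1.65 [-0.36  0.25  0.66  1.98 -0.25  0.8   1.9 ] 
5 1.64 [-0.45  0.27  0.79  1.99 -0.31  0.81  1.96] 
11 1.25 [-0.25  0.24  0.53  1.98 -0.2   0.8   1.84] 
23 0.6 [ 0.1   0.22  0.1   1.95 -0.05  0.79  1.69] [[0.45, 0.971544208673616, 0.6, 2.054409522715542, 0.3600940402183891]]
27 0.39 [ 0.21  0.23 -0.04  1.95 -0.01  0.79  1.65] [[0.45, 1.0840237441322078, 0.5825020541751148, 2.129732566853932, 0.23399801221183567]]
80 0.19 [ 0.32  0.24 -0.17  1.94  0.04  0.8   1.6 ] [[0.4982254547965014, 1.2, 0.6, 2.686579087082226, 0.2287460739825283]]
556 0.15 [ 0.35  0.24 -0.2   1.93  0.05  0.8   1.59] [[0.5211781279288479, 0.9955032772529919, 0.6, 2.461262935796068, 0.32162696633685756]]
```

```bash
cat > wp.py <<'E'
import sys,io,contextlib
sys.argv=['x']
src=open('search.py').read().split('best=(1e9')[0]
exec(src)
w=[.52,1.0,.6,2.46,.3]
P,R=pose(*w); o=r.get_obs(); go(P,R); print(P)
P0=o['tcp_pos'];R0=Ro.from_rotvec(o['orientation']).as_matrix();rv=Ro.from_matrix(R@R0.T).as_rotvec()
q=q0;tr=[]
up=np.array([0,0,.06])
q,_,_=solve(q,P0+up,R0,10,.06,.18,tr)
for i in range(1,17):
    q,a,b=solve(q,P0+up+(P-P0-up)*i/16,Ro.from_rotvec(rv*i/16).as_matrix()@R0,3,.06,.18,tr)
print(q,a,b);q,a,b=solve(q,goal+[0,0,.1],RT,60,traj=tr);print(q,a,b,np.array(tr).min(0),np.array(tr).max(0))
print((rv/np.radians(5)/2).round(2),((P-P0+up)/.06).round(2))
E
python3 wp.py
```

```text
cabinet top [0.85 0.31 0.19] [0.77 0.31 0.19] panel [ 0.92 -0.08  0.08] board [ 0.54 -0.31  0.12]
turn [-4.5   1.94 29.16] slide [-8.53 19.47 12.74]
[0.28 0.44 0.6 ]
[-0.07  0.22 -1.1   1.26 -0.09  1.7   2.86] 0.003046010914212012 0.014597116212562869
[ 0.66  0.18 -0.54  1.79  0.1   1.02  1.54] 3.5865321766692585e-05 9.345343036330275e-07 [-1.1  -0.34 -1.1   1.24 -0.35  0.45  1.  ] [0.69 0.22 1.14 2.3  0.74 1.71 2.96]
[-2.25  0.97 14.58] [-4.26  9.74  7.37]
```

Request:
servo_tool:
  turn:
    - [0,0,0]
    - [0,0,0]
    - [-0.3,0.1,1.7]
    - [-0.5,0.2,3.4]
    - [-0.8,0.3,5.1]
    - [-1,0.4,6.8]
    - [-1.3,0.5,8.5]
    - [-1.5,0.6,10]
  slide:
    - [0,0,1.5]
    - [0,0.3,2.5]
    - [-0.5,1.5,3.5]
    - [-1.2,3,4.5]
    - [-1.8,4.5,5.5]
    - [-2.5,6,6.5]
    - [-3.2,7.5,7.5]
    - [-3.8,9,8.2]
  hand: [0,0,0,0,0,0,0,0]

```text
clock: 3.9
tcp_pos: [0.4276, 0.1144, 0.4595]
orientation: [-1.012, 2.403, 0.136]
contact_force: [0.1, -0.6, 0.7]
grip_width: 0.0002
gripper_force: 0.0
```

```bash
python3 wp.py|tail -5; python3 -c "
from h import *
print(r.get_obs()['joints'].round(2))"
```

```text
turn [-3.03  1.24 19.13] slide [-4.89 10.77  4.68]
[0.28 0.44 0.6 ]
[-0.38  0.14 -0.66  1.28 -0.22  1.71  2.96] 0.00037283287782284693 0.0007428678826556531
[ 0.27  0.14 -0.1   1.82  0.    1.01  1.63] 4.3338837632054935e-05 8.276674598200846e-07 [-0.44 -0.34 -0.66  1.28 -0.38  1.01  1.63] [ 0.28  0.14 -0.1   1.9   0.    1.71  2.96]
[-1.52  0.62  9.57] [-2.44  5.39  3.34]
[ 0.08 -0.34 -0.25  2.03 -0.35  0.96  2.32]
```

Run:
```python
exec(open('search.py').read().split('best=(1e9')[0])
tr=[];q,a,b=solve(q0,goal,RT,60,traj=tr);print(q,a,b,np.array(tr).min(0),np.array(tr).max(0));go(goal,RT)
for P in (C(179,-118,31),C(181,-45,31)): q,a,b=solve(q,P,RT,60);print(q,a,b);
```

```text
cabinet top [0.85 0.31 0.19] [0.77 0.31 0.19] panel [ 0.92 -0.08  0.08] board [ 0.54 -0.31  0.12]
[ 0.28  0.23 -0.12  1.94  0.02  0.8   1.62] 0.0003697391744360912 0.0002081383850197022 [ 0.11 -0.31 -0.24  1.94 -0.33  0.79  1.62] [ 0.29  0.23 -0.12  2.07  0.02  0.94  2.28]
turn [ -0.18   4.39 -10.15] slide [ 3.88 -9.16 -7.9 ]
[ 0.26  0.36 -0.11  1.9   0.04  0.7   1.6 ] 7.310949535839225e-05 1.756147311408702e-05
[ 0.13  0.35 -0.11  1.92  0.08  0.7   1.43] 1.928781902969685e-05 2.590858166011138e-07
```

Excellent. Going to the pre-push pose.

Request:
servo_tool:
  turn:
    - [0,0.7,-2]
    - [0,1.4,-4]
    - [0,2.1,-6]
    - [0,2.8,-7]
    - [-0.1,3.5,-8]
    - [-0.15,4,-9.2]
    - [-0.18,4.39,-10.15]
    - [-0.18,4.39,-10.15]
  slide:
    - [0.6,-1.5,0]
    - [1.2,-3,-0.5]
    - [1.8,-4.5,-1.2]
    - [2.4,-6,-2.5]
    - [3,-7.5,-4]
    - [3.5,-8.6,-5.5]
    - [3.88,-9.16,-6.7]
    - [3.88,-9.16,-7.9]
  hand: [0,0,0,0,0,0,0,0]

```text
clock: 4.9
tcp_pos: [0.5457, -0.162, 0.2203]
orientation: [0.169, 2.963, -0.016]
contact_force: [-0.1, 0.4, -0.7]
grip_width: 0.0002
gripper_force: 0.0
```

```bash
cat >> h.py <<'E'
def tl(R,deg): return Ro.from_rotvec(R[:,1]*np.radians(deg)).as_matrix()@R
E
python3 - <<'E'
from h import *
where(); print(r.get_obs()['joints'].round(2))
for a in ((179,-118,31),(180,-45,31)): go(C(*a),tl(RC,25))
E
```

```text
4.9 slh [ 179.3 -119.4   97. ] F [-0.1  0.4 -0.7]
[ 0.34  0.24 -0.18  1.94  0.05  0.79  1.6 ]
turn [ 0.01 -0.    0.06] slide [ 1.25 -0.09 -1.81]
turn [ 0.01 -0.    0.06] slide [ 1.54  2.33 -1.79]
```

Request:
servo_tool:
  turn:
    - [0,0,0]
    - [0,0,0]
    - [0,0,0]
    - [0,0,0]
  slide:
    - [0.4,0,-0.6]
    - [0.8,0,-1.2]
    - [1.25,-0.05,-1.8]
    - [1.25,-0.05,-1.8]
  hand: [0,0,0,0]

```text
clock: 5.4
tcp_pos: [0.5817, -0.162, 0.1665]
orientation: [0.166, 2.965, -0.015]
contact_force: [-0.5, 0.7, 0.6]
grip_width: -0.0001
gripper_force: 0.0
```

Request:
servo_tool:
  turn:
    - [0,0,0]
    - [0,0,0]
    - [0,0,0]
    - [0,0,0]
    - [0,0,0]
    - [0,0,0]
    - [0,0,0]
    - [0,0,0]
  slide:
    - [0.04,0.3,0]
    - [0.08,0.6,0]
    - [0.12,0.9,0.02]
    - [0.16,1.2,0.02]
    - [0.2,1.5,0.02]
    - [0.24,1.8,0.02]
    - [0.28,2.0,0.02]
    - [0.28,2.0,0.02]
  hand: [0,0,0,0,0,0,0,0]

```text
clock: 6.4
tcp_pos: [0.5906, -0.1015, 0.1687]
orientation: [0.164, 2.962, -0.016]
contact_force: [-1.0, -0.6, -1.0]
grip_width: -0.0002
gripper_force: 0.0
```

Run:
```python
from h import *
where(); print(r.get_obs()['joints'].round(2))
p,d,c=grab('scene'); cv2.imwrite('pics/b.png',cv2.resize(p[200:380,330:530,::-1],None,fx=3,fy=3))
go(C(180,-45,31),tl(RC,25))
```

```text
6.4 slh [180.9 -54.4  32.9] F [-1.  -0.6 -1. ]
[ 0.2   0.35 -0.18  1.93  0.11  0.7   1.42]
turn [0.02 0.   0.03] slide [ 0.05  0.33 -0.07]
```

View pics/b.png

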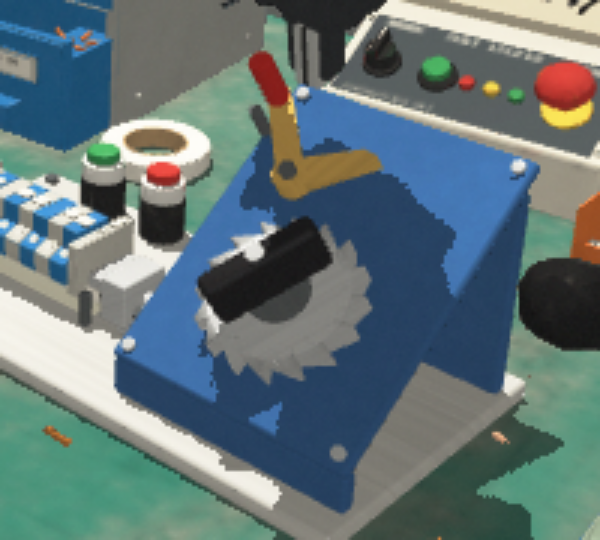

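The crop shows the pawl flipped over onto its stop post (knob at 268,75) with its nose well off the wheel. Wheel next.

```bash
cat >> h.py <<'E'
def wheel(w,h=46,dt=20):
    R=tl(Ro.from_rotvec(n*(w-.57)).as_matrix()@RC,dt); return C(66,-96,h)+R[:,2]*.019,R
E
python3 - <<'E'
from arm import *
from h import *
np.set_printoptions(suppress=True,precision=2)
q=r.get_obs()['joints']
q,a,b=solve(q,C(170,-70,110),tl(RC,25)); print(q)
for w,h in ((.03,110),(.03,46),(.3,46),(.57,46),(.85,46),(1.1,46),(1.1,110)):
    P,R=wheel(w,h); q,a,b=solve(q,P,R); print(w,h,q,round(a,4),round(b,3)); go(P,R)
E
```

```text
[ 0.26  0.2  -0.19  1.98  0.06  0.79  1.49]
0.03 110 [ 0.5   0.18 -0.22  2.26 -0.43  0.47  1.63] 0.0001 0.0
turn [ 3.21 -1.34 -5.19] slide [-4.53 -0.77 -0.69]
0.03 46 [ 0.49  0.33 -0.23  2.22 -0.45  0.36  1.66] 0.0 0.0
turn [ 3.21 -1.34 -5.19] slide [-3.31 -0.9  -2.43]
0.3 46 [ 0.34  0.31 -0.13  2.22 -0.23  0.36  1.64] 0.0004 0.0
turn [ 1.56 -1.17 -2.58] slide [-3.34 -0.95 -2.45]
0.57 46 [ 0.18  0.3  -0.03  2.23 -0.    0.35  1.61] 0.0004 0.001
turn [-0.09 -0.99  0.03] slide [-3.35 -1.01 -2.45]
0.85 46 [-0.    0.29  0.09  2.27  0.25  0.32  1.56] 0.0 0.0
turn [-1.81 -0.79  2.73] slide [-3.35 -1.07 -2.45]
1.1 46 [-0.18  0.29  0.21  2.31  0.5   0.29  1.49] 0.0004 0.001
turn [-3.34 -0.61  5.15] slide [-3.34 -1.12 -2.43]
1.1 110 [-0.17  0.13  0.18  2.34  0.45  0.43  1.55] 0.0001 0.0
turn [-3.34 -0.61  5.15] slide [-4.55 -0.98 -0.69]
```

Request:
servo_tool:
  turn:
    - [0,0,0]
    - [0,0,0]
    - [0.5,-0.2,-1]
    - [1,-0.4,-2]
    - [2,-0.8,-3.5]
    - [3.21,-1.34,-5.19]
    - [3.21,-1.34,-5.19]
  slide:
    - [-0.6,0,0.9]
    - [-1.3,0.1,1.9]
    - [-2.2,-0.1,1.8]
    - [-3.2,-0.3,1]
    - [-4,-0.6,0]
    - [-4.53,-0.77,-0.69]
    - [-4.53,-0.77,-0.69]
  hand: [0,0,0.2,0.55,0.55,0.55,0.55]

```text
clock: 7.32
tcp_pos: [0.4506, -0.1271, 0.1459]
orientation: [0.849, 2.732, 0.336]
contact_force: [0.9, -0.1, 0.3]
grip_width: 0.0469
gripper_force: 0.0
```

Run:
```python
from h import *
where();print(r.get_obs()['joints'].round(2)); go(*wheel(.03,80)); go(*wheel(.03,46))
```

```text
7.325 slh [ 56.1 -95.1  92.4] F [ 0.9 -0.1  0.3]
[ 0.49  0.17 -0.21  2.29 -0.45  0.45  1.64]
turn [-0.02 -0.05  0.08] slide [ 0.7   0.   -0.74]
turn [-0.02 -0.05  0.08] slide [ 1.35 -0.07 -1.67]
```

Request:
servo_tool:
  turn:
    - [0,0,0]
    - [0,0,0]
    - [0,0,0]
    - [0,0,0]
    - [0,0,0]
    - [0,0,0]
  slide:
    - [0.5,0,-0.5]
    - [0.8,0,-0.95]
    - [1.1,-0.05,-1.3]
    - [1.35,-0.07,-1.67]
    - [1.35,-0.07,-1.67]
    - [1.35,-0.07,-1.67]
  hand: [0.55,0.55,0.55,0.55,0.55,0.55]

```text
clock: 8.07
tcp_pos: [0.4949, -0.1274, 0.0981]
orientation: [0.836, 2.731, 0.337]
contact_force: [-0.4, -0.1, 0.2]
grip_width: 0.0467
gripper_force: 0.0
```

Request:
servo_tool:
  turn:
    - [0,0,0]
    - [0,0,0]
    - [0,0,0]
    - [0,0,0]
    - [0,0,0]
    - [0,0,0]
  slide:
    - [0,0,0]
    - [0,0,0]
    - [0,0,0]
    - [0,0,0]
    - [0,0,0]
    - [0,0,0]
  hand: [0,0,0,0,0,0]
  squeeze: 30

```text
clock: 8.82
tcp_pos: [0.4921, -0.1319, 0.0972]
orientation: [0.845, 2.73, 0.33]
contact_force: [-10.8, -12.5, 3.1]
grip_width: 0.0136
gripper_force: 33.9
```

Run:
```python
from h import *
where();print(r.get_obs()['joints'].round(2),r.get_obs()['gripper_force']); 
for w in (.03,.3,.57,.84,1.1): go(*wheel(w,46))
print(n)
```

```text
8.825 slh [ 62.3 -95.3  28.6] F [-10.8 -12.5   3.1]
[ 0.47  0.32 -0.22  2.24 -0.46  0.34  1.66] 33.8897779583931
turn [ 0.04 -0.03  0.07] slide [-0.03  0.09 -0.05]
turn [-1.72  0.18  2.6 ] slide [-0.06  0.04 -0.06]
turn [-3.48  0.38  5.14] slide [-0.07 -0.02 -0.07]
turn [-5.24  0.58  7.67] slide [-0.07 -0.07 -0.06]
turn [-6.94  0.78 10.12] slide [-0.06 -0.13 -0.05]
[-0.57016729  0.06244347  0.81915204]
```

Request:
servo_tool:
  turn:
    - [0,0,0]
    - [-0.9,0.1,1.3]
    - [-1.75,0.2,2.5]
    - [-2.6,0.3,3.8]
    - [-3.5,0.4,5.05]
    - [-4.4,0.5,6.3]
    - [-5.2,0.6,7.55]
    - [-6.1,0.7,8.8]
  slide:
    - [-0.09,-0.15,-0.03]
    - [-0.1,-0.17,-0.03]
    - [-0.12,-0.2,-0.03]
    - [-0.13,-0.23,-0.04]
    - [-0.13,-0.26,-0.04]
    - [-0.13,-0.29,-0.04]
    - [-0.13,-0.31,-0.03]
    - [-0.13,-0.34,-0.03]
  hand: [0,0,0,0,0,0,0,0]

```text
clock: 9.82
tcp_pos: [0.4915, -0.135, 0.0972]
orientation: [-0.364, 2.86, -0.283]
contact_force: [-1.8, 6.8, -2.6]
grip_width: 0.0135
gripper_force: 33.0
```

Run:
```python
from h import *
where();o=r.get_obs();print(o['joints'].round(2),o['gripper_force'],o['moment']); 
for w in (.9,1.1,1.12): go(*wheel(w,46))
```

```text
9.825 slh [ 62.1 -98.5  28.7] F [-1.8  6.8 -2.6]
[-0.08  0.29  0.15  2.29  0.35  0.3   1.56] 33.0226394534111 [1.56492691 0.55709487 0.06115681]
turn [ 0.43 -0.07 -0.7 ] slide [-0.05  0.02 -0.06]
turn [-0.88  0.07  1.18] slide [-0.04 -0.02 -0.05]
turn [-1.01  0.08  1.37] slide [-0.04 -0.03 -0.05]
```

Request:
servo_tool:
  turn:
    - [-0.5,0.05,0.7]
    - [-1,0.1,1.4]
    - [-1.05,0.1,1.45]
    - [-1.05,0.1,1.45]
  slide:
    - [0,0.05,0]
    - [0,0.1,0]
    - [0,0.1,0]
    - [0,0.1,0]
  hand: [0,0,0,0]

```text
clock: 10.32
tcp_pos: [0.4915, -0.1353, 0.0973]
orientation: [-0.553, 2.825, -0.393]
contact_force: [3.9, -4.8, -5.4]
grip_width: 0.0133
gripper_force: 32.3
```

Request:
servo_tool:
  turn:
    - [0,0,0]
    - [0,0,0]
    - [0,0,0]
    - [0,0,0]
    - [0,0,0]
    - [0,0,0]
    - [0,0,0]
  slide:
    - [0,0,0]
    - [0,0,0]
    - [0,0,0]
    - [-0.6,0,0.8]
    - [-1.2,0,1.6]
    - [-1.6,0.1,2.5]
    - [-1.8,1,3.5]
  hand: [0.5,0.5,0.5,0.5,0.5,0.5,0.5]

```text
clock: 11.2
tcp_pos: [0.4357, -0.1056, 0.2027]
orientation: [-0.549, 2.828, -0.392]
contact_force: [1.2, 0.0, -0.5]
grip_width: 0.0424
gripper_force: 0.0
```

Run:
```python
from h import *
where();o=r.get_obs();print(o['joints'].round(2)); 
p,d,c=grab('scene'); cv2.imwrite('pics/c.png',cv2.resize(p[200:380,280:530,::-1],None,fx=3,fy=3))
```

```text
11.2 slh [ 74.6 -75.3 148.8] F [ 1.2  0.  -0.5]
[-0.23 -0.02  0.16  2.33  0.43  0.6   1.54]
```

View pics/c.png

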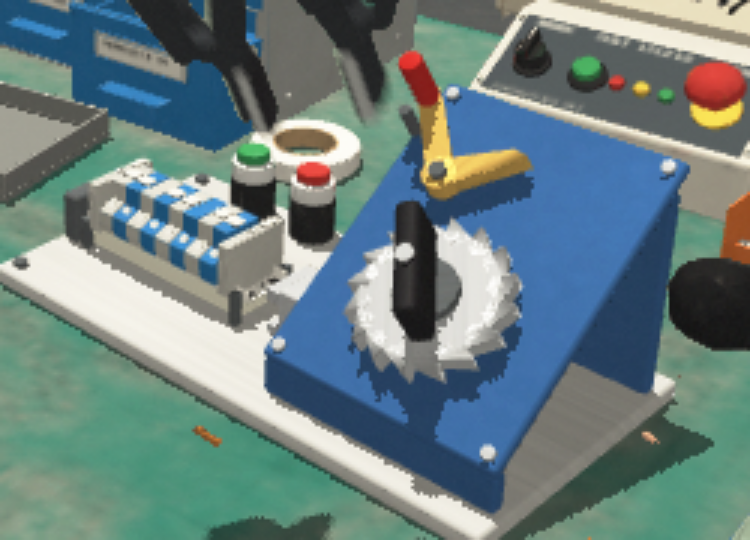

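The crop shows the jaw moved away from the row (dark jaw at 275,295), the bar past upslope, and the pawl still flipped.

Run:
```python
from arm import *
from h import *
np.set_printoptions(suppress=True,precision=2)
Rm=Ro.from_rotvec([-.553,2.825,-.393]).as_matrix(); y=Rm[:,1]; print('w at release',.57+np.arctan2(-y@s,y@fy))
p,d,c=grab('top');W=world(d,c);Rr,G,B=[p[...,i].astype(int) for i in range(3)]
P=(W-O2); L=np.stack([P@s,P@fy,P@n],-1)*1000;V,U=np.mgrid[:480,:640]
br=(U>385)&(U<475)&(V>215)&(V<275)&(Rr+G+B<150)&(L[...,2]>50)&(L[...,2]<60);K=L[br]; print('bar',len(K),K.mean(0),cv2.minAreaRect(K[:,:2].astype(np.float32)))
for v in range(95,165,8): print(v,W[v,[180,215,245,275]][:,[0,2]].ravel())
m=(U>285)&(U<365)&(V>200)&(V<245)&(W[...,2]>.055)&(W[...,2]<.075);print('term',m.sum(),cv2.minAreaRect((W[m][:,:2]*1000).astype(np.float32)))
cv2.imwrite('/tmp/t.png',p)
q0=r.get_obs()['joints']
for sg in (1,-1):
    R1=rz(RD,sg*np.pi/2);R2=rz(R1,np.radians(12.9)); q=q0
    for P,R in (([.541,.057,.15],R1),([.541,.057,.031],R1),([.541,.057,.2],R1),([.607,.326,.2],R2),([.607,.326,.01],R2)):
        q,a,b=solve(q,np.array(P),R,80);print(sg,P,q,round(a,4),round(b,3));go(P,R)
```

```text
w at release 1.12315834863091
bar 128 [ 71.1  -93.79  53.83] ((67.42423248291016, -95.83619689941406), (59.5721549987793, 13.078656196594238), 31.426435470581055)
95 [0.79 0.1  0.76 0.19 0.76 0.19 0.76 0.19]
103 [0.74 0.19 0.76 0.15 0.76 0.15 0.76 0.15]
111 [0.74 0.15 0.77 0.07 0.75 0.13 0.76 0.1 ]
119 [0.73 0.13 0.76 0.04 0.77 0.   0.77 0.01]
127 [ 0.74  0.03  0.75 -0.01  0.75  0.    0.76  0.  ]
135 [ 0.73 -0.    0.71  0.08  0.74  0.    0.73  0.01]
143 [ 0.71 -0.    0.72 -0.    0.7   0.06  0.7   0.07]
151 [ 0.7  -0.    0.7   0.    0.69  0.03  0.7  -0.  ]
159 [ 0.68  0.01  0.68 -0.    0.68  0.02  0.68 -0.  ]
term 856 ((541.081787109375, 56.8626594543457), (121.02011108398438, 49.6948127746582), 83.97435760498047)
1 [0.541, 0.057, 0.15] [-0.18  0.36 -0.05  1.94  0.03  0.84  2.79] 0.0003 0.0
turn [ 0.45  4.33 12.15] slide [ 3.41  5.32 -1.83]
1 [0.541, 0.057, 0.031] [-0.18  0.55 -0.05  2.    0.04  0.6   2.77] 0.0 0.0
turn [ 0.45  4.33 12.15] slide [ 3.41  5.32 -5.8 ]
1 [0.541, 0.057, 0.2] [-0.18  0.3  -0.06  1.9   0.02  0.94  2.79] 0.0004 0.0
turn [ 0.45  4.33 12.15] slide [ 3.41  5.32 
[... 221 characters left out ...]
.04  4.45 14.7 ] slide [ 5.61 14.28 -6.5 ]
-1 [0.541, 0.057, 0.15] [-0.43  0.37  0.27  1.96 -0.13  0.83 -0.2 ] 0.0 0.0
turn [  4.96  -0.52 -23.41] slide [ 3.41  5.32 -1.83]
-1 [0.541, 0.057, 0.031] [-0.38  0.55  0.21  2.01 -0.2   0.6  -0.14] 0.0 0.0
turn [  4.96  -0.52 -23.41] slide [ 3.41  5.32 -5.8 ]
-1 [0.541, 0.057, 0.2] [-0.45  0.3   0.29  1.92 -0.1   0.94 -0.22] 0.0004 0.0
turn [  4.96  -0.52 -23.41] slide [ 3.41  5.32 -0.17]
-1 [0.607, 0.326, 0.2] [-0.7   0.53  0.17  1.56 -0.1   1.06 -0.39] 0.0001 0.0
turn [  4.79   0.04 -20.87] slide [ 5.61 14.28 -0.17]
-1 [0.607, 0.326, 0.01] [-0.67  0.75  0.14  1.65 -0.14  0.75 -0.36] 0.0001 0.0
turn [  4.79   0.04 -20.87] slide [ 5.61 14.28 -6.5 ]
```

Wheel is at 1.12 rad by both the tool pose and the bar's angle. Now the terminals.

Request:
servo_tool:
  turn:
    - [0,0.5,1.5]
    - [0.1,1.2,3]
    - [0.2,2,5]
    - [0.3,2.8,7]
    - [0.4,3.5,9]
    - [0.45,4,11]
    - [0.45,4.33,12.15]
    - [0.45,4.33,12.15]
  slide:
    - [0,1,0.8]
    - [0.3,2,0.9]
    - [0.8,3,0.9]
    - [1.6,4,0.6]
    - [2.4,5,0]
    - [3,5.32,-0.8]
    - [3.41,5.32,-1.8]
    - [3.41,5.32,-1.8]
  hand: [0.6,0.75,0.78,0.78,0.78,0.78,0.78,0.78]

```text
clock: 12.3
tcp_pos: [0.5385, 0.0538, 0.1449]
orientation: [2.086, -2.334, 0.003]
contact_force: [0.3, 0.8, 0.1]
grip_width: 0.0668
gripper_force: 0.0
```

Run:
```python
from h import *
o=r.get_obs();print(o['joints'].round(2),o['tcp_pos'],o['grip_width']);R1=rz(RD,np.pi/2)
go([.541,.057,.15],R1);go([.541,.057,.031],R1)
```

```text
[-0.25  0.36  0.04  1.96 -0.01  0.83  2.82] [0.53845309 0.05383973 0.14486793] 0.06684343425832051
turn [ 0.1  -0.08  0.03] slide [0.08 0.11 0.17]
turn [ 0.1  -0.08  0.03] slide [ 0.08  0.11 -3.8 ]
```

Request:
servo_tool:
  turn:
    - [0.1,-0.08,0]
    - [0.1,-0.08,0]
    - [0.1,-0.08,0]
    - [0.1,-0.08,0]
    - [0.1,-0.08,0]
    - [0.1,-0.08,0]
  slide:
    - [0.08,0.1,-1]
    - [0.08,0.1,-2]
    - [0.08,0.1,-2.8]
    - [0.08,0.1,-3.4]
    - [0.08,0.1,-3.8]
    - [0.08,0.1,-3.8]
  hand: [0.78,0.78,0.78,0.78,0.78,0.78]

```text
clock: 13.05
tcp_pos: [0.5415, 0.0579, 0.0338]
orientation: [-2.092, 2.338, -0.003]
contact_force: [-0.6, 0.7, 0.2]
grip_width: 0.0666
gripper_force: 0.0
```

Request:
servo_tool:
  turn:
    - [0,0,0]
    - [0,0,0]
    - [0,0,0]
    - [0,0,0]
    - [0,0,0]
  slide:
    - [0,0,0]
    - [0,0,0]
    - [0,0,0]
    - [0,0,0]
    - [0,0,0]
  hand: [0.5,0.5,0.5,0.5,0.5]
  squeeze: 35

```text
clock: 13.68
tcp_pos: [0.5425, 0.0581, 0.0349]
orientation: [-2.091, 2.336, -0.005]
contact_force: [-0.2, -0.5, 5.8]
grip_width: 0.0494
gripper_force: 37.7
```

Request:
servo_tool:
  turn:
    - [0,0,0]
    - [0,0,0]
    - [0,0,0]
    - [0,0,0]
    - [0,0,0]
    - [0,0,0]
  slide:
    - [0,0,0.3]
    - [0,0,0.8]
    - [0,0,1.5]
    - [0,0,2.3]
    - [0,0,3]
    - [0,0,3]
  hand: [0.45,0.45,0.45,0.45,0.45,0.45]

```text
clock: 14.42
tcp_pos: [0.5431, 0.0582, 0.1262]
orientation: [-2.089, 2.334, -0.007]
contact_force: [0.2, -0.2, -2.1]
grip_width: 0.0493
gripper_force: 36.9
```

Run:
```python
from h import *
o=r.get_obs();print(o['joints'].round(2),o['tcp_pos'],o['grip_width'],o['gripper_force'],o['contact_force'],o['moment'])
R2=rz(rz(RD,np.pi/2),np.radians(12.6));go([.607,.326,.12],R2);go([.607,.326,.016],R2)
p,d,c=grab('scene'); cv2.imwrite('pics/d.png',cv2.resize(p[180:360,200:440,::-1],None,fx=3,fy=3))
```

```text
[-0.25  0.39  0.04  1.97 -0.02  0.77  2.83] [0.54309424 0.05819274 0.12617976] 0.04926403721186579 36.893110871315 [ 0.22064538 -0.23103955 -2.11152559] [0.01014868 0.01639284 0.03273844]
turn [-0.04  0.11  2.54] slide [ 2.13  8.93 -0.21]
turn [-0.04  0.11  2.54] slide [ 2.13  8.93 -3.67]
```

View pics/d.png

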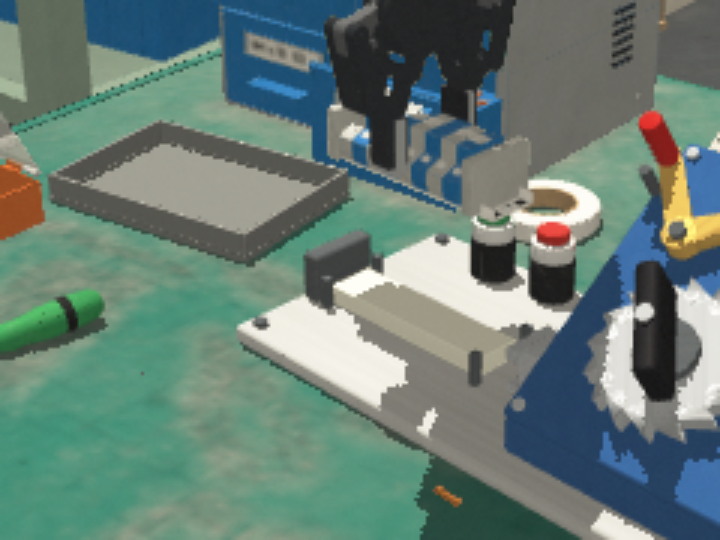

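The row is lifted and level, the buttons are standing, and the tray is clear at (200,190).

Request:
servo_tool:
  turn:
    - [0,0,0.2]
    - [0,0,0.6]
    - [0,0,1]
    - [0,0,1.4]
    - [0,0.1,1.8]
    - [0,0.1,2.2]
    - [0,0.1,2.54]
    - [0,0.1,2.54]
  slide:
    - [0,0.7,0.3]
    - [0.2,2,0.5]
    - [0.6,3.5,0.5]
    - [1,5,0.5]
    - [1.4,6.5,0.4]
    - [1.8,8,0.2]
    - [2.13,8.93,0]
    - [2.13,8.93,0]
  hand: [0.45,0.45,0.45,0.45,0.45,0.45,0.45,0.45]

```text
clock: 15.48
tcp_pos: [0.6036, 0.3308, 0.1224]
orientation: [2.346, -2.086, -0.011]
contact_force: [-0.3, -1.5, -1.4]
grip_width: 0.0496
gripper_force: 36.9
```

Request:
servo_tool:
  turn:
    - [0,0,0]
    - [0,0,0]
    - [0,0,0]
    - [0,0,0]
    - [0,0,0]
    - [0,0,0]
  slide:
    - [0,0,-0.7]
    - [0,0,-1.5]
    - [0,0,-2.1]
    - [0,0,-2.6]
    - [0,0,-3]
    - [0,0,-3]
  hand: [0.45,0.45,0.45,0.45,0.45,0.45]

```text
clock: 16.23
tcp_pos: [0.6052, 0.3255, 0.033]
orientation: [2.34, -2.093, -0.007]
contact_force: [-0.7, -0.3, -2.3]
grip_width: 0.0496
gripper_force: 36.9
```

Run:
```python
from h import *
o=r.get_obs();print(o['joints'].round(2),o['tcp_pos'],o['grip_width'],o['gripper_force'],o['contact_force'],o['moment'])
R2=rz(rz(RD,np.pi/2),np.radians(12.6));go([.607,.326,.013],R2)
```

```text
[-0.55  0.71 -0.05  1.65  0.04  0.78  2.64] [0.60516292 0.32550329 0.03304685] 0.0496034088100817 36.93187057971954 [-0.7369471  -0.31500943 -2.28535957] [ 0.01057701  0.05819342 -0.0409715 ]
turn [-0.01 -0.06 -0.  ] slide [ 0.06  0.02 -0.67]
```

Request:
servo_tool:
  turn:
    - [0,0,0]
    - [0,0,0]
    - [0,0,0]
    - [0,0,0]
    - [0,0,0]
    - [0,0,0]
  slide:
    - [0,0,-0.2]
    - [0,0,-0.4]
    - [0,0,-0.55]
    - [0,0,-0.65]
    - [0,0,-0.7]
    - [0,0,-0.7]
  hand: [0.45,0.45,0.45,0.45,0.45,0.45]

```text
clock: 16.98
tcp_pos: [0.6059, 0.326, 0.0132]
orientation: [2.341, -2.094, -0.006]
contact_force: [-0.3, 1.1, -1.7]
grip_width: 0.0495
gripper_force: 36.9
```

Request:
servo_tool:
  turn:
    - [0,0,0]
    - [0,0,0]
    - [0,0,0]
  slide:
    - [0,0,-0.05]
    - [0,0,-0.05]
    - [0,0,-0.05]
  hand: [0.45,0.45,0.45]

```text
clock: 17.35
tcp_pos: [0.6059, 0.326, 0.013]
orientation: [2.341, -2.094, -0.006]
contact_force: [-3.5, -2.3, 8.5]
grip_width: 0.0495
gripper_force: 38.1
```

Request:
servo_tool:
  turn:
    - [0,0,0]
    - [0,0,0]
    - [0,0,0]
  slide:
    - [0,0,-0.05]
    - [0,0,-0.05]
    - [0,0,-0.05]
  hand: [0.45,0.45,0.45]

```text
clock: 17.73
tcp_pos: [0.6059, 0.326, 0.013]
orientation: [2.341, -2.094, -0.006]
contact_force: [-7.8, -4.6, 18.9]
grip_width: 0.0492
gripper_force: 39.3
```

Request:
servo_tool:
  turn:
    - [0,0,0]
    - [0,0,0]
    - [0,0,0]
    - [0,0,0]
    - [0,0,0]
    - [0,0,0]
    - [0,0,0]
    - [0,0,0]
  slide:
    - [0,0,0.08]
    - [0,0,0.08]
    - [0,0,0.08]
    - [0,0,0.1]
    - [0,0,0.6]
    - [0,0,1.5]
    - [0,0,3]
    - [0,0,4.5]
  hand: [0.45,0.75,0.75,0.75,0.75,0.75,0.75,0.75]

```text
clock: 18.73
tcp_pos: [0.6057, 0.3259, 0.1473]
orientation: [2.341, -2.094, -0.006]
contact_force: [-0.1, 0.2, 0.6]
grip_width: 0.0639
gripper_force: 0.0
```

Run:
```python
from arm import *
from h import *
np.set_printoptions(suppress=True,precision=2)
print(r.get_obs()['tcp_pos'],r.get_obs()['joints'].round(2))
p,d,c=grab('top');W=world(d,c);Rr,G,B=[p[...,i].astype(int) for i in range(3)];V,U=np.mgrid[:480,:640]
P=(W-O2); L=np.stack([P@s,P@fy,P@n],-1)*1000
kn=(U>380)&(U<475)&(V<215)&(V>165)&(Rr>G+60)&(Rr>B+60)&(G<90)&(L[...,2]>30);print('knob',kn.sum(),np.percentile(L[kn],[5,50,95],axis=0))
q=r.get_obs()['joints']
for P,R in ((C(164,20,110),tl(RC,25)),(C(164,20,33),tl(RC,25)),(C(176,-55,33),tl(RC,25))):
    q,a,b=solve(q,P,R,80);print(q,a,b);go(P,R)
cv2.imwrite('pics/e.png',cv2.resize(p[150:290,150:480,::-1],None,fx=2.4,fy=2.4))
```

```text
[0.61 0.33 0.15] [-0.55  0.58 -0.05  1.59  0.03  0.97  2.65]
knob 65 [[166.93 -33.38  32.74]
 [174.37 -27.74  48.11]
 [177.95 -22.45  53.29]]
[-0.47  0.18  0.43  2.03 -0.07  0.78  1.46] 5.685272938784637e-05 1.8440710043852646e-06
turn [  1.62  -1.5  -20.46] slide [ -2.27 -11.63   2.25]
[-0.4   0.35  0.4   1.99 -0.18  0.67  1.56] 0.0004089503372629619 0.0002215158677758164
turn [  1.62  -1.5  -20.46] slide [ -0.8  -11.79   0.15]
[-0.25  0.35  0.4   1.96 -0.21  0.69  1.73] 2.0930792046461456e-05 2.2709355261628656e-07
turn [  1.62  -1.5  -20.46] slide [ -0.75 -14.32   0.38]
```

View pics/e.png

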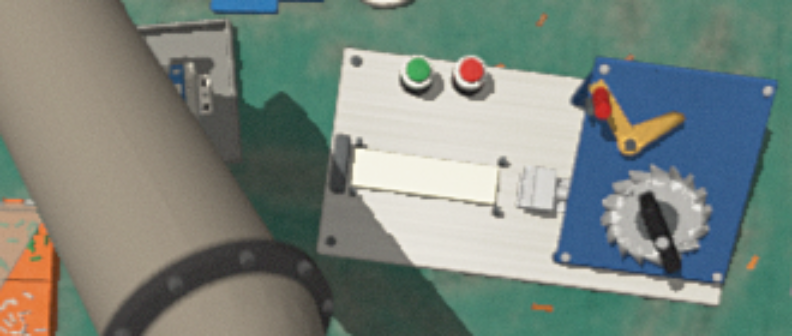

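The crop shows the row in the tray (part-hidden by the arm), both buttons standing, the wheel open, and the knob at (602,103) with its stop post at (582,92).

Run:
```python
from h import *
np.set_printoptions(suppress=True,precision=1)
p,d,c=grab('top');W=world(d,c);P=(W-O2); L=np.stack([P@s,P@fy,P@n],-1)*1000
for v in range(184,200,2): print(v,[tuple(L[v,u].round(0).astype(int)) for u in range(388,402,2)])
go(C(172,18,100),tl(RC,25));go(C(172,18,37),tl(RC,25))
```

```text
184 [(np.int64(121), np.int64(-23), np.int64(-119)), (np.int64(122), np.int64(-27), np.int64(-119)), (np.int64(149), np.int64(-22), np.int64(-55)), (np.int64(160), np.int64(-23), np.int64(-31)), (np.int64(172), np.int64(-23), np.int64(-3)), (np.int64(175), np.int64(-26), np.int64(4)), (np.int64(178), np.int64(-29), np.int64(9))]
186 [(np.int64(118), np.int64(-23), np.int64(-116)), (np.int64(118), np.int64(-28), np.int64(-116)), (np.int64(148), np.int64(-22), np.int64(-48)), (np.int64(153), np.int64(-25), np.int64(-36)), (np.int64(175), np.int64(-21), np.int64(15)), (np.int64(176), np.int64(-25), np.int64(17)), (np.int64(178), np.int64(-28), np.int64(19))]
188 [(np.int64(115), np.int64(-24), np.int64(-112)), (np.int64(133), np.int64(-22), np.int64(-70)), (np.int64(138), np.int64(-25), np.int64(-60)), (np.int64(142), np.int64(-28), np.int64(-53)), (np.int64(170), np.int64(-22), np.int64(14)), (np.int64(176), np.int64(-24), np.int64(27)), (np.int64(177), np.int64(-28), np.int64(28))]
190 [(np.int64(117), np.int64(-22), np.int64(-96)), (np.int64(126), np.int64(-24), np.int64(-78)), (np.i
[... 953 characters left out ...]
101), np.int64(-30), np.int64(-102)), (np.int64(100), np.int64(-35), np.int64(-107)), (np.int64(155), np.int64(-21), np.int64(19)), (np.int64(157), np.int64(-24), np.int64(21)), (np.int64(170), np.int64(-23), np.int64(51)), (np.int64(171), np.int64(-27), np.int64(51))]
198 [(np.int64(96), np.int64(-27), np.int64(-103)), (np.int64(97), np.int64(-31), np.int64(-101)), (np.int64(98), np.int64(-35), np.int64(-100)), (np.int64(142), np.int64(-25), np.int64(-2)), (np.int64(144), np.int64(-28), np.int64(1)), (np.int64(142), np.int64(-33), np.int64(-3)), (np.int64(166), np.int64(-28), np.int64(48))]
turn [  1.6  -1.5 -20.5] slide [ -1.9 -11.8   2.2]
turn [  1.6  -1.5 -20.5] slide [ -0.7 -11.9   0.5]
```

Request:
servo_tool:
  turn:
    - [0,0,-1.5]
    - [0.2,-0.2,-3.5]
    - [0.3,-0.3,-5.5]
    - [0.5,-0.5,-7.5]
    - [0.6,-0.6,-9.5]
    - [0.8,-0.8,-11.5]
    - [1,-0.9,-13.5]
    - [1.2,-1.1,-15.5]
  slide:
    - [-0.2,-0.5,1.5]
    - [-0.5,-2,2.5]
    - [-0.8,-3.5,3]
    - [-1.1,-5,3]
    - [-1.4,-6.5,3]
    - [-1.6,-8,3]
    - [-1.8,-9.5,3]
    - [-1.9,-10.5,2.6]
  hand: [0.5,0,0,0,0,0,0,0]

```text
clock: 19.82
tcp_pos: [0.5489, 0.0082, 0.2244]
orientation: [-0.478, 2.967, 0.003]
contact_force: [-0.2, 0.8, 0.9]
grip_width: 0.0
gripper_force: 0.0
```

Run:
```python
from h import *
where();print(r.get_obs()['joints'].round(2))
go(C(172,18,100),tl(RC,25));go(C(172,18,37),tl(RC,25))
```

```text
19.825 slh [169.1  50.2 109.1] F [-0.2  0.8  0.9]
[-0.39  0.21  0.3   1.98 -0.1   0.83  1.86]
turn [ 0.27 -0.43 -4.89] slide [ 0.14 -1.09 -0.19]
turn [ 0.27 -0.43 -4.89] slide [ 1.33 -1.23 -1.91]
```

Request:
servo_tool:
  turn:
    - [0.1,-0.15,-1.7]
    - [0.2,-0.3,-3.4]
    - [0.27,-0.43,-4.9]
    - [0.27,-0.43,-4.9]
    - [0.27,-0.43,-4.9]
    - [0.27,-0.43,-4.9]
    - [0.27,-0.43,-4.9]
  slide:
    - [0.05,-0.4,-0.05]
    - [0.1,-0.8,-0.1]
    - [0.14,-1.09,-0.19]
    - [0.14,-1.09,-0.19]
    - [0.7,-1.2,-1]
    - [1.33,-1.23,-1.9]
    - [1.33,-1.23,-1.9]
  hand: [0,0,0,0,0,0,0]

```text
clock: 20.7
tcp_pos: [0.5882, -0.0255, 0.1644]
orientation: [0.147, 2.97, -0.015]
contact_force: [-0.5, 0.6, 0.5]
grip_width: -0.0
gripper_force: 0.0
```

Run:
```python
from h import *
where();print(r.get_obs()['joints'].round(2))
for a in ((175,-20,37),(178,-43,37),(178,-52,37),(178,-60,37)): go(C(*a),tl(RC,25))
```

```text
20.7 slh [169.7  20.9  35.5] F [-0.5  0.6  0.5]
[-0.38  0.34  0.37  1.98 -0.15  0.68  1.54]
turn [ 0.01 -0.07 -0.12] slide [-0.03 -1.37  0.14]
turn [ 0.01 -0.07 -0.12] slide [-0.04 -2.14  0.2 ]
turn [ 0.01 -0.07 -0.12] slide [-0.07 -2.44  0.2 ]
turn [ 0.01 -0.07 -0.12] slide [-0.1 -2.7  0.2]
```

Request:
servo_tool:
  turn:
    - [0,0,0]
    - [0,0,0]
    - [0,0,0]
    - [0,0,0]
    - [0,0,0]
    - [0,0,0]
    - [0,0,0]
    - [0,0,0]
  slide:
    - [0,-0.4,0.05]
    - [0,-0.8,0.1]
    - [0,-1.2,0.13]
    - [0,-1.5,0.16]
    - [0,-1.8,0.2]
    - [-0.03,-2.1,0.2]
    - [-0.05,-2.4,0.2]
    - [-0.05,-2.4,0.2]
  hand: [0,0,0,0,0,0,0,0]

```text
clock: 21.7
tcp_pos: [0.5861, -0.0996, 0.1721]
orientation: [0.154, 2.967, -0.014]
contact_force: [0.2, 0.1, 0.0]
grip_width: -0.0001
gripper_force: 0.0
```

Request:
servo_tool:
  turn:
    - [0,0,0]
    - [0,0,0]
    - [0,0,0]
    - [0,0,0]
    - [0,0,0]
    - [0,0,0]
    - [0,0,0]
    - [0,0,0]
  slide:
    - [0.03,0.5,0]
    - [-0.5,0.7,0.9]
    - [-1,0.8,2]
    - [-1.2,1.5,3]
    - [-1.2,3,3.5]
    - [-1.2,4.5,3.5]
    - [-1.2,5.5,3.5]
    - [-1.2,5.5,3.5]
  hand: [0,0,0,0,0,0,0,0]

```text
clock: 22.7
tcp_pos: [0.55, 0.0715, 0.2763]
orientation: [0.141, 2.969, -0.013]
contact_force: [-0.1, 0.4, 0.3]
grip_width: 0.0001
gripper_force: 0.0
```

Run:
```python
from h import *
where();print(r.get_obs()['joints'].round(2))
np.set_printoptions(suppress=True,precision=1)
p,d,c=grab('top');W=world(d,c);Rr,G,B=[p[...,i].astype(int) for i in range(3)];V,U=np.mgrid[:480,:640]
P=(W-O2); L=np.stack([P@s,P@fy,P@n],-1)*1000
kn=(U>380)&(U<475)&(V<215)&(V>165)&(Rr>G+60)&(Rr>B+60)&(G<90)&(L[...,2]>30);print('knob',kn.sum(),np.percentile(L[kn],[5,50,95],axis=0))
br=(U>385)&(U<475)&(V>215)&(V<275)&(Rr+G+B<150)&(L[...,2]>50)&(L[...,2]<60);K=L[br]; print('bar',len(K),cv2.minAreaRect(K[:,:2].astype(np.float32)))
q,_,_=grab('scene')
cv2.imwrite('pics/f.png',np.hstack([cv2.resize(p[150:290,150:480,::-1],(400,170)),cv2.resize(q[190:350,200:520,::-1],(400,170))]).repeat(1,0))
cv2.imwrite('pics/f.png',np.vstack([cv2.resize(p[150:280,150:480,::-1],(760,299)),cv2.resize(q[210:330,205:510,::-1],(760,299))]))
```

```text
22.7 slh [194.2 113.2 155. ] F [-0.1  0.4  0.3]
[-0.57  0.15  0.32  1.93  0.01  0.91  1.22]
knob 62 [[174.2 -84.2  34.2]
 [181.9 -78.9  47.5]
 [185.8 -74.   52.4]]
bar 145 ((65.04588317871094, -97.07839965820312), (68.54854583740234, 13.329283714294434), 30.94081687927246)
```

View pics/f.png

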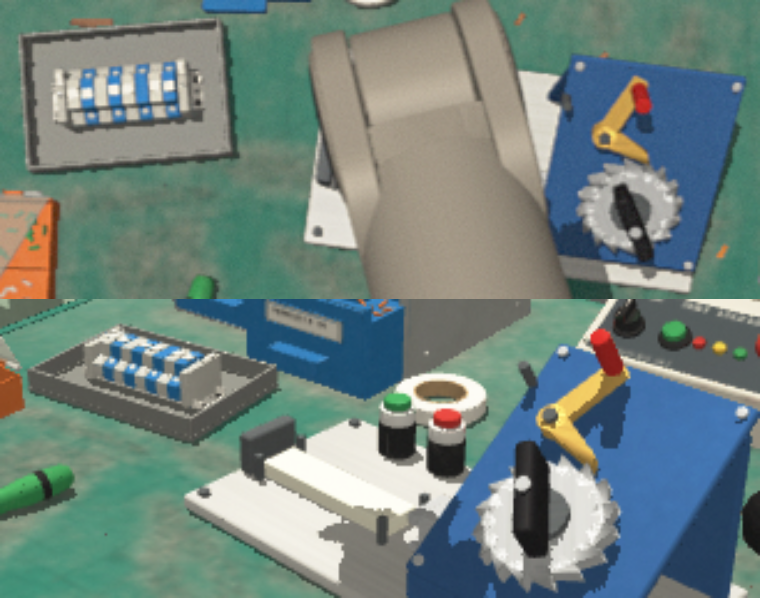

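The pictures show the row flat in the tray, the pawl back on the wheel with the knob where it started, the wheel at about 1.11 rad, and the buttons and screwdriver undisturbed.

```bash
python3 -c "
from bench import r
print(r.hand_in())"
```

```text
the job is handed in; nothing more can be done
None
```

The job is done and handed in at about 23 s of robot time: the row lies flat in the tray, the pawl is down on the wheel, the jaw is still fully open (wheel about 1.11 rad), and the buttons and screwdriver are undisturbed.

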